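Fetch the date labels from behind the caddy bottles

ROBOT

A 6-joint arm with a two-finger parallel gripper is mounted at the origin on a cart in front of the work surface, level with it; the furniture and walls round the work are solid. World frame = base frame: x ahead of the robot, y to its left, z up, the work surface at z = 0. Lengths are in mm, angles in rad, forces in N, time in s.
With the tool pointing down it reaches from about 350 to 800 mm from the base axis. Payload 7.3 kg.
Tool frame: the origin (TCP) lies midway between the tips of the shut fingers; the grasp point (between the pads) lies 19 mm behind it; z points along the fingers, y is the line along which they close (so a half turn about z gives the same grasp; the last joint's range is limited). The gripper opens to 85 mm and grips with 20 to 120 N. Pads are 22 mm wide; open, the fingers measure 114 mm over their backs; the gripper's body (76 mm by 85 mm) begins 54 mm behind the grasp point. The pads swing forward as they close: fully open they stand 13 mm farther back than shut.
Start: joints at [1.044, 0.342, 1.524, -0, 1.275, -0.146], TCP at [195.11, 487.418, 231.322] pointing down, gripper open.
Joint ranges: [-2.53, 2.53], [-0.77, 2.02], [0.04, 2.7], [-1, 4.14], [0.28, 2.66], [-3.11, 3.11]. Speed limits (rad/s): [2.57, 2.57, 3.14, 3.14, 3.14, 3.14].

INTERFACE

Orientations are given as a unit quaternion [x, y, z, w].
In Python, from station import readout, capture, get_calibration, r, recognise, regions_of, place_of gives the robot as it stands.
- The arm moves only by the shell command python3 -m creep 'ROWS' [FORCE]. ROWS is JSON, a list of rows, each an object with "linear": the shift along the tool's x, y, z in mm, a list of three; "turn": the turn about the tool's z in rad; "hand": the opening, from 0 (shut) to 1 (fully open). A call has 1 to 5 rows; each row shifts and turns the commanded pose from where the row before left it, along the tool's axes as they then stand; what a row does not reach is not made up. A row lasts 1/10 s, in which the tool goes at most 50 mm and 8.59 degrees, less where a joint would pass 70% of its speed; a pose out of reach is approached as far as the arm can. A call is refused whole if a number of a shift passes 50 or a number of a turn 0.15, either way. A call with a gripper value outside its range is refused whole. The fingers move at their own pace and stop on an object; FORCE is the grip in N (left out, the last holds). Time passes only in rows, so rows that do not move let the fingers close. It gives the time, the measured TCP pose, the force, the opening and the grip force at its end, in the units of the state.
- readout.observe(): the state, without advancing time (a new reading comes with each control period).
- capture(name): name is "scene" or "top" or "wrist"; returns the picture (420x560x3 uint8, red, green, blue); there is no depth.
- get_calibration(name): a dict with "K" (3x3 intrinsics, pixels), "rvec" (rotation vector, rad) and "tvec" (3), from world to camera coordinates, as OpenCV has them. Camera axes: x right, y down, z forward; pixel columns grow to the right and rows downward; lengths in mm; the calibration is good to about 2 mm. The wrist camera is an equidistant fisheye: a pixel r from the principal point sees the ray r / f radians off the axis. A picture is of the moment at which its call begins: read the wrist's pose just before it. get_calibration takes no time and is no camera call; for the wrist camera it gives the pose at the moment of the call.
- r.hand_in(): hands the job in; it is judged then, once.
Trained networks look in the newest picture that a camera, given by its name, has taken for a name from the list of things; names that differ only in an ending like _2 or _b are one class to them, and where a whole thing is asked for, a point or a joint stands for the part that bears it (a point fixed in the world has none). Each returns a list of dicts, best first, with "conf" (0 to 1); they miss things now and then, are a little off and sometimes report something else, mostly with a low value. They report only what shows in the picture. A call takes as long as a camera call. They do not tell look-alikes from the thing itself.
- recognise(query, camera): "bbox" ([left, top, right, bottom] in pixels, round what is visible of it).
- regions_of(query, camera): "mask" (420x560 bool, what is visible of it) and "bbox" ([left, top, right, bottom] in pixels, round what is visible of it).
- place_of(query, camera): "location" ([row, column] in pixels: a listed point, or the origin of a listed thing).
The state is a dict: "t": time; "joint_positions": joint angles; "qd": joint speeds; "joint_torque": joint torques, N m; "ee_pos": TCP position; "tcp_rot": TCP orientation; "contact_force": force on the tool from outside, world axes, zero at the start; "wrist_torque": the same for the moment, N m; "width": finger opening in mm; "gripper_force": force on a finger pad.
Only numpy, scipy, OpenCV 4.12 (cv2) and the standard library are available. Lean on these libraries where they do the work, as an engineer would, in place of code of your own. Each camera call takes 0.05 s, during which the arm holds its last target. There are 200 camera calls.

TASK

The roll of date labels has ended up at the back of the steel caddy, hemmed in by three tall bottles, and the marking board needs it. First lift all three bottles out and stand them on the steel drip tray, not on the table; then take out the label roll and lay it flat in the round recess of the board; then put each bottle back into the very caddy well it came from. Keep the bottles upright, and leave the yellow-capped paprika bottle and the blue-lidded tub where they are.

Things in the scene. Friction and masses are not known exactly. Their poses are not given: they have to be found in the camera images.
- caddy: Fixed steel caddy 184 (x) x 258 (y) mm. Origin: centre of underside, z up. Well floors at 4 mm, deck top at 14. Well centres (x, y): back middle (38, 0), diameter 70, label roll; diameter 80, a tall bottle each, in any order: back left (38, 79), back right (38, -79), front middle (-41, 0). Front corner wells (-49, +-88): fixed sauce cups, 37 high. Wire grips at y ends, 45 high.
- tray: Fixed empty steel drip tray, 290 (its x) x 160 (its y) mm, wall 3 mm, rim 16 mm high, floor top 3 mm above the table. Origin: centre of its underside; z up. It lies beside the caddy, left or right, the long way roughly along world x. The bottles fit in a row along its x, 92 mm apart.
- board: Fixed wooden marking board, 150 (x) x 136 (y) x 20 mm, with a round recess of diameter 78, 12 mm deep. Origin: on the recess's axis at table level (underside); z up; recess floor at 8 mm. The board spans y = -51 to 85 mm. A yellow marker (fixed, top 35 mm high) lies along x at y = 65 mm. On the other side of the caddy from the tray.
- labels: Roll of white date labels with a brown core, lying flat: 62 mm in diameter, 28 mm high, solid, 0.08 kg. Origin: centre of its underside; z up. It starts in the caddy's back middle well and stands 18 mm proud of the deck; grip it across its diameter.
- coffee: Tall dark brown jar with an amber glass shoulder and a black cap; 68 mm in diameter with straight sides from 7 to 133 mm height, 180 mm high, 0.21 to 0.39 kg. Origin: centre of its underside; z up. Grip it high, about 120 mm up, so that the hand clears the cap.
- sauce: Black sauce bottle with a red cap; 66 mm in diameter with straight sides from 7 to 121 mm height, 165 mm high, 0.25 to 0.46 kg. Origin: centre of its underside; z up. Grip it high, about 110 mm up.
- shaker: White shaker bottle with a blue cap; 58 mm in diameter with straight sides from 7 to 110 mm height, 150 mm high, 0.15 to 0.29 kg. Origin: centre of its underside; z up. Grip it high, about 98 mm up.
- paprika: Bystander to leave alone: clear bottle with orange-red paprika and a yellow cap, 68 mm in diameter, 210 mm high, loose, standing on the table at the right. Origin: centre of its underside.
- deli: Bystander to leave alone: small tub with a blue snap lid, 86 x 78 x 59 mm, loose, standing on the table at the back left. Origin: centre of its underside.
Not all that is in view belongs to the job. What is shaped like the labels but green or red is not meant.

How it is judged:
By the outcome, as a careful person would: the job done as asked, in the order asked, and still so for the second after the job is handed in, with the robot touching nothing.
It also fails if it takes over 136 s, if anything falls off the work surface, if the arm or the gripper's body presses on something with over 40 N, if the wrist force passes 120 N, or if a joint passes its speed limit or range.

## Working session

There is one attempt and no reset: what is moved stays moved. The work goes in short steps, Python scripts to look and compute and a shell command to move; the robot and the scene stay as the last step left them, time stands still between calls to the robot, and variables do not carry over. Pictures are saved under pics/ and viewed, at most 14 in all, crops included, and the job is handed in when it is done.

```bash
ls; mkdir -p pics; cat > h.py <<'E'
import numpy as np, cv2
from scipy.spatial.transform import Rotation as R
from station import readout, capture, get_calibration, r, recognise, regions_of, place_of
def ray(cam,row,col):
    c=get_calibration(cam);K=np.array(c["K"]);Rm=R.from_rotvec(np.ravel(c["rvec"])).as_matrix();t=np.ravel(c["tvec"])
    x=(col-K[0,2])/K[0,0];y=(row-K[1,2])/K[1,1]
    if cam=="wrist":
        th=np.hypot(x,y);d=np.array([x/th*np.sin(th),y/th*np.sin(th),np.cos(th)]) if th>1e-9 else np.array([0,0,1.])
    else: d=np.array([x,y,1])
    return -Rm.T@t, Rm.T@d
def at(cam,row,col,z):
    o,d=ray(cam,row,col);return o+d*(z-o[2])/d[2]
def save(cam,name):
    im=capture(cam);cv2.imwrite("pics/"+name,im[:,:,::-1]);return im
E
python3 - <<'E'
from h import *
s=readout.observe();print(s["tcp_rot"],s["ee_pos"],s["t"])
a=save("scene","s0.png");b=save("top","t0.png")
for q,z in [("caddy",0),("tray",0),("board",0),("labels",4),("coffee",4),("sauce",4),("shaker",4),("paprika",0),("deli",0)]:
    for c in("top","scene"):
        for p in place_of(q,c)[:3]: print(q,c,p["location"],round(p["conf"],2),at(c,*p["location"],z).round(0))
print(readout.observe()["t"])
E
```

```text
pics
[ 1.89282053e-01  9.81922455e-01 -7.31398812e-04 -2.46354144e-04] [194.9143588  487.04978447 230.61916417] 0.0
caddy top [211.4, 265.8] 0.87 [553.   8.   0.]
caddy scene [206.2, 263.2] 0.67 [574.  19.   0.]
tray top [244.6, 169.2] 0.81 [465. 305.   0.]
tray scene [192.9, 178.0] 0.57 [474. 309.   0.]
board top [238.2, 371.3] 0.96 [ 454. -310.    0.]
board scene [255.5, 331.3] 0.96 [ 450. -313.    0.]
labels top [268.0, 240.3] 0.82 [384.  90.   4.]
labels top [196.8, 266.3] 0.69 [599.   4.   4.]
labels top [265.1, 298.8] 0.53 [383. -85.   4.]
labels scene [240.8, 253.3] 0.8 [376. -99.   4.]
labels scene [224.2, 209.3] 0.77 [371.  67.   4.]
labels scene [202.0, 270.7] 0.73 [607.  14.   4.]
coffee top [191.7, 236.7] 0.55 [620.  95.   4.]
sauce top [196.2, 293.3] 0.55 [596. -80.   4.]
sauce scene [210.1, 288.0] 0.75 [594. -65.   4.]
shaker top [218.8, 265.8] 0.63 [529.   8.   4.]
shaker scene [209.2, 252.1] 0.65 [529.  29.   4.]
paprika top [161.9, 404.4] 0.71 [ 691. -437.    0.]
paprika scene [236.9, 406.5] 0.92 [ 675. -435.    0.]
paprika scene [208.6, 264.5] 0.55 [563.   5.   0.]
deli top [174.5, 168.8] 0.97 [688. 308.   0.]
deli scene [174.0, 216.6] 0.9 [678. 318.   0.]
1.0
```

View pics/s0.png

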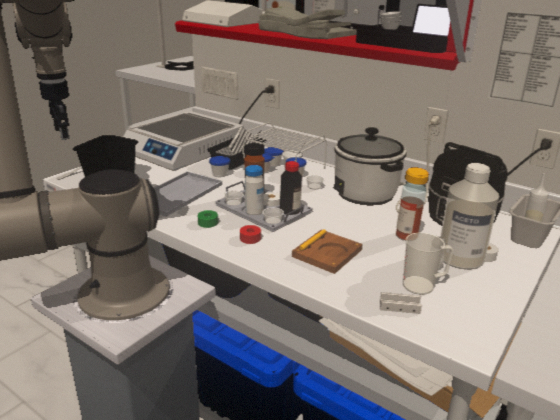

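```bash
python3 - <<'E'
import cv2
a=cv2.imread("pics/t0.png")[110:330,110:440];cv2.imwrite("pics/t0c.png",cv2.resize(a,None,fx=2.4,fy=2.4,interpolation=cv2.INTER_CUBIC))
E
```

```text
(no output)
```

View pics/t0c.png

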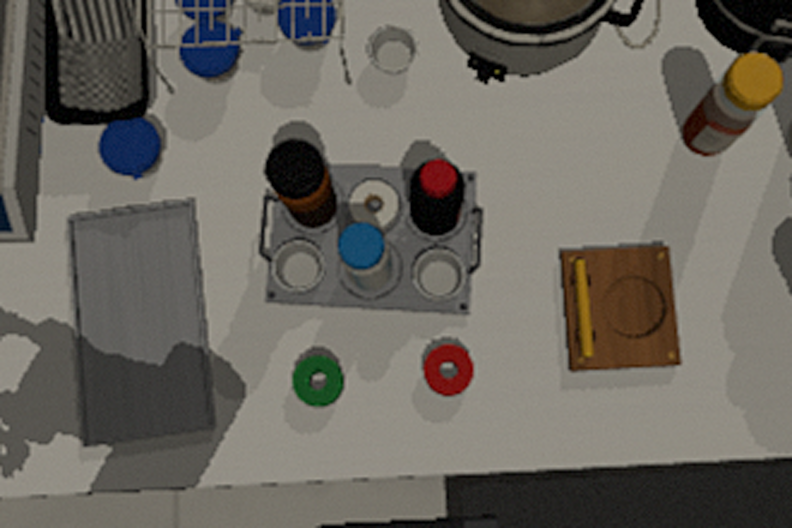

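The coffee jar stands in the back left well, the sauce in the back right and the shaker in the front middle. The white roll is behind the shaker, at crop px (374,203). The tray is on the left, the board on the right, and the green and red rolls in front are decoys.

```bash
python3 - <<'E'
from h import *
P=lambda x,y,z: at("top",110+y/2.4,110+x/2.4,z)
def rect(n,pts,z):
    p=np.array([P(*q,z)[:2] for q in pts]);c=p.mean(0)
    print(n,p.round(0).tolist(),"c",c.round(1),"sides",[round(np.linalg.norm(p[i]-p[i-1]),0) for i in range(4)])
    e=(p[0]+p[1]-p[2]-p[3]);f=(p[0]+p[3]-p[1]-p[2]);print(" yaw x-axis",np.degrees(np.arctan2(e[1],e[0])).round(1),"from y-axis",np.degrees(np.arctan2(-f[0],f[1])).round(1))
rect("tray",[(68,213),(195,198),(213,430),(85,446)],16)
rect("caddy",[(272,163),(476,173),(467,312),(266,300)],14)
rect("board",[(560,250),(667,243),(680,368),(570,371)],20)
print("recess",P(636,306,20).round(0),"roll",P(374,203,32).round(0))
print("caps",P(362,245,150).round(0),P(440,178,165).round(0),P(297,167,180).round(0))
print("cups",P(297,266,37).round(0),P(439,273,37).round(0), "pap",P(753,80,210).round(0))
for q,z in [("tray",16),("caddy",14),("board",20)]:
    m=regions_of(q,"top")[0]["mask"];ys,xs=np.nonzero(m)
    w=np.array([at("top",a,b,z)[:2] for a,b in zip(ys,xs)],np.float32);print(q,cv2.minAreaRect(w))
E
```

```text
tray [[610.0, 396.0], [621.0, 234.0], [327.0, 213.0], [316.0, 368.0]] c [468.4 302.8] sides [np.float64(295.0), np.float64(163.0), np.float64(295.0), np.float64(156.0)]
 yaw x-axis 4.8 from y-axis 4.1
caddy [[663.0, 135.0], [637.0, -128.0], [457.0, -106.0], [485.0, 145.0]] c [560.3  11.4] sides [np.float64(179.0), np.float64(264.0), np.float64(181.0), np.float64(253.0)]
 yaw x-axis -5.3 from y-axis -6.1
board [[529.0, -228.0], [531.0, -364.0], [373.0, -364.0], [376.0, -228.0]] c [ 452.1 -296.1] sides [np.float64(152.0), np.float64(136.0), np.float64(158.0), np.float64(136.0)]
 yaw x-axis 0.1 from y-axis -0.2
recess [ 453. -317.   20.] roll [599.   4.  32.]
caps [520.  15. 150.] [590. -78. 165.] [607.  83. 180.]
cups [522. 103.  37.] [504. -73.  37.] pap [ 674. -432.  210.]Traceback (most recent call last):
  File "<stdin>", line 15, in <module>
  File "h.py", line 12, in at
    o,d=ray(cam,row,col);return o+d*(z-o[2])/d[2]
        ~~~^^^^^^^^^^^^^
  File "h.py", line 5, in ray
    c=get_calibration(cam);K=np.array(c["K"]);Rm=R.from_rotvec(np.ravel(c["rvec"])).as_matrix();t=np.ravel(c["tvec"])
ValueError: time passes only in moves, steps and waits
```

```bash
python3 -m creep '[{"linear":[0,0,0],"turn":-0.127,"hand":1},{"linear":[0,0,0],"turn":-0.127,"hand":1},{"linear":[0,0,0],"turn":-0.127,"hand":1},{"linear":[-20,-30,0],"turn":0,"hand":1},{"linear":[-26,-38,0],"turn":0,"hand":1}]' 60
python3 -m creep '[{"linear":[-26,-38,0],"turn":0,"hand":1},{"linear":[-26,-38,0],"turn":0,"hand":1},{"linear":[-26,-38,0],"turn":0,"hand":1},{"linear":[-26,-38,0],"turn":0,"hand":1},{"linear":[-26,-38,0],"turn":0,"hand":1}]'
python3 -m creep '[{"linear":[-26,-38,0],"turn":0,"hand":1},{"linear":[-26,-38,0],"turn":0,"hand":1},{"linear":[-26,-38,0],"turn":0,"hand":1},{"linear":[-26,-38,0],"turn":0,"hand":1},{"linear":[0,0,0],"turn":0,"hand":1}]'
```

```text
t: 1.55
ee_pos: [240.9, 419.5, 231.1]
tcp_rot: [-0.002, 1.0, 0.0, 0.0]
contact_force: [1.0, -0.4, 0.1]
width: 85.1
gripper_force: 0.0
t: 2.05
ee_pos: [371.9, 227.8, 231.6]
tcp_rot: [-0.0, 1.0, 0.0, 0.0]
contact_force: [1.2, 0.5, -0.2]
width: 85.5
gripper_force: 0.0
t: 2.55
ee_pos: [477.9, 73.3, 231.1]
tcp_rot: [0.003, 1.0, -0.001, 0.001]
contact_force: [0.1, 0.2, -0.2]
width: 85.5
gripper_force: 0.0
```

```bash
cat > look.py <<'E'
from h import *
import sys
def look(qs,name=None):
    s=readout.observe();c0=get_calibration("wrist")
    im=save("wrist",name or "tmp.png")
    for q,z in qs:
        for p in place_of(q,"wrist")[:3]: print(q,p["location"],round(p["conf"],2),at("wrist",*p["location"],z).round(0))
    print(readout.observe()["t"])
E
python3 - <<'E'
from look import *
look([("shaker",4),("coffee",4),("sauce",4),("caddy",0),("labels",4)],"w1.png")
E
```

```text
shaker [213.2, 224.4] 0.93 [517.  16.   4.]
coffee [280.5, 283.4] 0.69 [607.  88.   4.]
sauce [261.4, 162.1] 0.77 [583. -70.   4.]
labels [94.7, 284.3] 0.95 [379.  89.   4.]
labels [106.3, 149.3] 0.83 [386. -69.   4.]
2.85
```

View pics/w1.png

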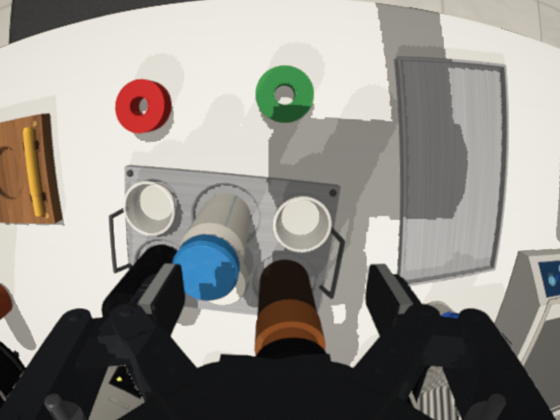

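The shaker's blue cap is at px (207,267). The caddy's cups are at (150,208) and (302,222), and the tray is at right with corners near (398,57), (507,66), (495,271) and (402,281).

```bash
python3 - <<'E'
from h import *
W=lambda u,v,z: at("wrist",v,u,z)[:2].round(0)
print("cups",W(150,208,37),W(302,222,37))
print("tray",[W(*p,16) for p in [(398,57),(507,66),(495,271),(402,281)]])
print("cap",W(207,264,150),"caddy corners",W(127,166,14),W(340,186,14))
E
```

```text
cups [501. -63.] [516. 108.]
tray [array([328., 217.]), array([314., 378.]), array([603., 405.]), array([607., 247.])]
cap [512.  26.] caddy corners [455. -98.] [481. 153.]
```

```bash
python3 -m creep '[{"linear":[-20,-28,0],"turn":0,"hand":1},{"linear":[-19,-28,0],"turn":0,"hand":1},{"linear":[0,0,20],"turn":0,"hand":1},{"linear":[0,0,0],"turn":0,"hand":1}]'
python3 - <<'E'
from look import *
look([("shaker",4),("caddy",0)],"w2.png")
E
```

```text
t: 3.25
ee_pos: [512.8, 22.1, 209.3]
tcp_rot: [-0.0, 1.0, 0.0, -0.002]
contact_force: [-0.6, -0.3, -1.1]
width: 85.6
gripper_force: 0.0
shaker [188.4, 268.5] 0.95 [521.  15.   4.]
3.4
```

View pics/w2.png

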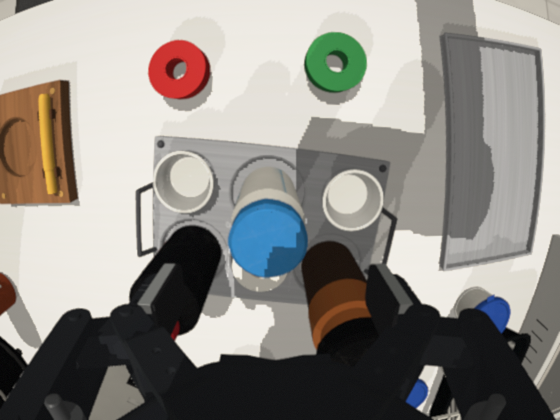

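The blue cap at (268,237) lies midway between the pads at (155,290) and (385,290), so the alignment is good. Descending.

```bash
python3 -m creep '[{"linear":[-3,-2,30],"turn":0,"hand":1},{"linear":[0,0,35],"turn":0,"hand":1},{"linear":[0,0,30],"turn":0,"hand":1},{"linear":[0,0,20],"turn":0,"hand":1},{"linear":[0,0,0],"turn":0,"hand":1}]' 60
```

```text
t: 3.9
ee_pos: [515.7, 20.4, 94.8]
tcp_rot: [-0.001, 1.0, 0.0, -0.002]
contact_force: [-0.1, -0.1, 0.3]
width: 85.7
gripper_force: 0.0
```

```bash
python3 -m creep '[{"linear":[-3,-4,7],"turn":0,"hand":1},{"linear":[0,0,0],"turn":0,"hand":0.5},{"linear":[0,0,0],"turn":0,"hand":0.3},{"linear":[0,0,0],"turn":0,"hand":0.2},{"linear":[0,0,0],"turn":0,"hand":0.2}]' 60
python3 -m creep '[{"linear":[0,0,0],"turn":0,"hand":0.2},{"linear":[0,0,0],"turn":0,"hand":0.2}]' 60
```

```text
t: 4.4
ee_pos: [521.3, 15.3, 90.9]
tcp_rot: [-0.0, 1.0, -0.0, 0.002]
contact_force: [-0.0, -0.0, 5.3]
width: 55.6
gripper_force: 63.9
t: 4.6
ee_pos: [521.2, 15.4, 90.9]
tcp_rot: [-0.0, 1.0, -0.0, 0.002]
contact_force: [0.5, 0.1, 6.7]
width: 55.7
gripper_force: 63.9
```

```bash
python3 -m creep '[{"linear":[0,0,-20],"turn":0,"hand":0.2},{"linear":[0,0,-30],"turn":0,"hand":0.2},{"linear":[0,0,-25],"turn":0,"hand":0.2},{"linear":[9,18,0],"turn":0,"hand":0.2},{"linear":[18,35,0],"turn":0,"hand":0.2}]'
python3 -m creep '[{"linear":[20,37,0],"turn":0,"hand":0.2},{"linear":[20,37,0],"turn":0,"hand":0.2},{"linear":[20,37,0],"turn":0,"hand":0.2},{"linear":[20,37,0],"turn":0,"hand":0.2},{"linear":[20,37,0],"turn":0,"hand":0.2}]'
python3 -m creep '[{"linear":[15,30,0],"turn":0,"hand":0.2},{"linear":[5,16,0],"turn":0,"hand":0.2},{"linear":[0,0,0],"turn":0,"hand":0.2},{"linear":[0,0,0],"turn":0,"hand":0.2}]'
python3 - <<'E'
from look import *
look([("tray",0)],"w3.png")
E
```

```text
t: 5.1
ee_pos: [494.4, 67.5, 165.5]
tcp_rot: [0.001, 1.0, -0.0, 0.002]
contact_force: [-0.9, 0.4, -2.5]
width: 55.9
gripper_force: 65.0
t: 5.6
ee_pos: [392.0, 254.7, 164.7]
tcp_rot: [0.0, 1.0, 0.0, 0.0]
contact_force: [1.4, 0.1, -2.9]
width: 55.7
gripper_force: 65.0
t: 6.0
ee_pos: [373.0, 299.3, 164.4]
tcp_rot: [-0.001, 1.0, -0.0, 0.0]
contact_force: [0.9, -0.1, -2.5]
width: 55.8
gripper_force: 65.0
6.1
```

View pics/w3.png

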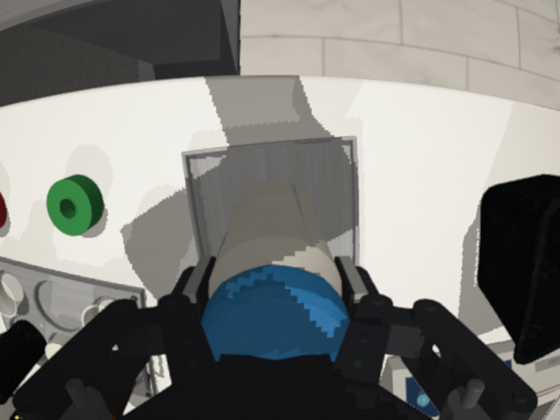

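The shaker is held upright over the tray. The tray's near corners are at px (185,153) and (355,138).

```bash
python3 - <<'E'
from h import *
a=at("wrist",153,185,16);b=at("wrist",138,355,16);print(a,b,(a+b)/2,np.degrees(np.arctan2(-(b-a)[0],(b-a)[1])))
E
```

```text
[333.20407813 215.92090586  16.        ] [319.7254203  370.72737332  16.        ] [326.46474921 293.32413959  16.        ] 4.976068331696734
```

```bash
python3 -m creep '[{"linear":[-5,0,25],"turn":0,"hand":0.2},{"linear":[0,0,25],"turn":0,"hand":0.2},{"linear":[0,0,15],"turn":0,"hand":0.2},{"linear":[0,0,6],"turn":0,"hand":0.2},{"linear":[0,0,0],"turn":0,"hand":0.2}]'
python3 -m creep '[{"linear":[0,0,2],"turn":0,"hand":0.2},{"linear":[0,0,0],"turn":0,"hand":0.2}]'
```

```text
t: 6.6
ee_pos: [378.3, 298.6, 92.9]
tcp_rot: [0.001, 1.0, -0.0, -0.001]
contact_force: [-0.4, -0.1, -1.9]
width: 55.7
gripper_force: 64.9
t: 6.8
ee_pos: [378.7, 299.6, 92.0]
tcp_rot: [0.0, 1.0, 0.0, 0.001]
contact_force: [0.5, 0.2, -2.4]
width: 55.8
gripper_force: 65.0
```

```bash
python3 -m creep '[{"linear":[0,0,1],"turn":0,"hand":0.2},{"linear":[0,0,1],"turn":0,"hand":0.2},{"linear":[0,0,0],"turn":0,"hand":0.2}]'
python3 -m creep '[{"linear":[0,0,1],"turn":0,"hand":0.2},{"linear":[0,0,0],"turn":0,"hand":0.2}]'
```

```text
t: 7.1
ee_pos: [378.6, 299.7, 90.0]
tcp_rot: [-0.0, 1.0, 0.0, 0.001]
contact_force: [0.1, -0.0, 3.4]
width: 55.7
gripper_force: 65.6
t: 7.3
ee_pos: [379.1, 299.8, 89.9]
tcp_rot: [-0.0, 1.0, 0.001, 0.001]
contact_force: [-0.4, -1.4, 12.4]
width: 55.6
gripper_force: 66.6
```

```bash
python3 -m creep '[{"linear":[0,0,-1],"turn":0,"hand":0.6},{"linear":[0,0,0],"turn":0,"hand":1},{"linear":[0,0,0],"turn":0,"hand":1},{"linear":[0,0,-10],"turn":0,"hand":1},{"linear":[0,0,-30],"turn":0,"hand":1}]'
python3 -m creep '[{"linear":[0,0,-40],"turn":0,"hand":1},{"linear":[0,0,-40],"turn":0,"hand":1},{"linear":[-14,-13,-10],"turn":0,"hand":1},{"linear":[-28,-27,0],"turn":0,"hand":1},{"linear":[-28,-27,0],"turn":0,"hand":1}]'
python3 -m creep '[{"linear":[-28,-27,0],"turn":0,"hand":1},{"linear":[-28,-27,0],"turn":0,"hand":1},{"linear":[-28,-27,0],"turn":0,"hand":1},{"linear":[-28,-27,0],"turn":0,"hand":1},{"linear":[-25,-22,0],"turn":0,"hand":1}]'
python3 -m creep '[{"linear":[-20,-16,0],"turn":0,"hand":1},{"linear":[0,0,0],"turn":0,"hand":1},{"linear":[0,0,0],"turn":0,"hand":1}]'
python3 - <<'E'
from look import *
look([("coffee",4),("caddy",0),("sauce",4),("shaker",3)],"w4.png")
E
```

```text
t: 7.8
ee_pos: [376.7, 298.6, 128.1]
tcp_rot: [-0.0, 1.0, -0.001, -0.002]
contact_force: [0.5, 0.2, -0.2]
width: 85.2
gripper_force: 0.0
t: 8.3
ee_pos: [448.9, 232.2, 220.8]
tcp_rot: [-0.001, 1.0, 0.0, 0.001]
contact_force: [0.9, 0.6, 0.6]
width: 85.3
gripper_force: 0.0
t: 8.8
ee_pos: [586.3, 100.8, 219.9]
tcp_rot: [0.0, 1.0, -0.0, 0.0]
contact_force: [0.9, 0.8, 0.1]
width: 85.6
gripper_force: 0.0
t: 9.1
ee_pos: [604.9, 86.4, 219.3]
tcp_rot: [0.0, 1.0, 0.0, -0.0]
contact_force: [-0.8, 0.8, 0.0]
width: 85.4
gripper_force: 0.0
coffee [181.9, 272.9] 0.95 [606.  85.   4.]
caddy [144.6, 206.1] 0.8 [564.  10.   0.]
sauce [169.2, 139.1] 0.72 [589. -73.   4.]
shaker [3.9, 449.0] 0.78 [378. 298.   3.]
9.35
```

View pics/w4.png

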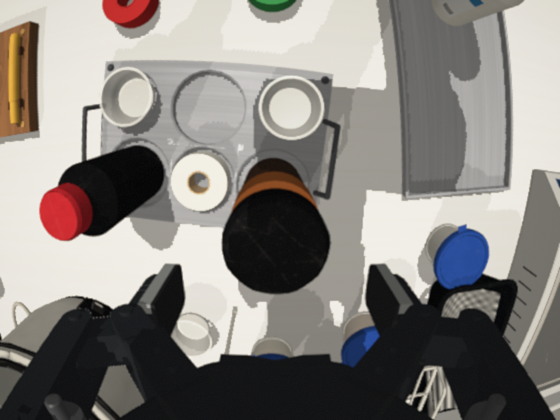

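The coffee's black cap is centred between the pads at (276,235), the sauce is at (100,195), and the shaker stands in the tray at top right.

```bash
python3 -m creep '[{"linear":[-1,-1,30],"turn":0,"hand":1},{"linear":[0,0,35],"turn":0,"hand":1},{"linear":[0,0,25],"turn":0,"hand":1},{"linear":[0,0,8],"turn":0,"hand":1},{"linear":[0,0,0],"turn":0,"hand":1}]' 60
python3 -m creep '[{"linear":[0,0,3],"turn":0,"hand":1},{"linear":[0,0,2],"turn":0,"hand":1},{"linear":[0,0,0],"turn":0,"hand":1}]' 60
```

```text
t: 9.85
ee_pos: [605.5, 85.9, 120.7]
tcp_rot: [-0.0, 1.0, 0.0, -0.001]
contact_force: [1.2, 0.5, 0.5]
width: 85.5
gripper_force: 0.0
t: 10.15
ee_pos: [606.6, 85.6, 117.2]
tcp_rot: [-0.0, 1.0, 0.0, 0.001]
contact_force: [0.6, 0.3, -0.1]
width: 85.2
gripper_force: 0.0
```

```bash
python3 -m creep '[{"linear":[0,0,2],"turn":0,"hand":1},{"linear":[0,0,2],"turn":0,"hand":1},{"linear":[0,0,0],"turn":0,"hand":1}]' 60
python3 -m creep '[{"linear":[0,0,0],"turn":0,"hand":0.5},{"linear":[0,0,0],"turn":0,"hand":0.4},{"linear":[0,0,0],"turn":0,"hand":0.3},{"linear":[0,0,0],"turn":0,"hand":0.3},{"linear":[0,0,0],"turn":0,"hand":0.3}]' 70
```

```text
t: 10.45
ee_pos: [606.1, 85.5, 112.1]
tcp_rot: [-0.0, 1.0, 0.0, -0.0]
contact_force: [0.2, -0.6, 0.9]
width: 85.3
gripper_force: 0.0
t: 10.95
ee_pos: [606.8, 85.5, 113.1]
tcp_rot: [-0.0, 1.0, 0.0, 0.001]
contact_force: [0.0, -0.0, 6.0]
width: 63.8
gripper_force: 77.7
```

```bash
python3 -m creep '[{"linear":[0,0,-5],"turn":0,"hand":0.3},{"linear":[0,0,-15],"turn":0,"hand":0.3},{"linear":[0,0,-25],"turn":0,"hand":0.3},{"linear":[0,0,-20],"turn":0,"hand":0.3},{"linear":[0,0,0],"turn":0,"hand":0.3}]'
python3 - <<'E'
from look import *
look([("coffee",74)],"w5.png")
E
```

```text
t: 11.45
ee_pos: [607.3, 85.6, 179.7]
tcp_rot: [-0.0, 1.0, 0.0, 0.002]
contact_force: [0.8, -0.4, -1.9]
width: 63.4
gripper_force: 77.4
coffee [208.0, 272.4] 0.91 [604.  83.  74.]
11.55
```

View pics/w5.png

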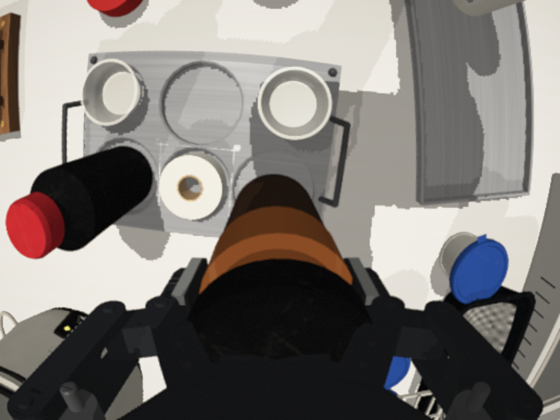

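The coffee jar is held upright and clear of its well, with its cap centred between the fingers at (275,310). Moving to the tray's far slot.

```bash
python3 -m creep '[{"linear":[4,16,0],"turn":0,"hand":0.3},{"linear":[6,30,0],"turn":0,"hand":0.3},{"linear":[6,34,0],"turn":0,"hand":0.3},{"linear":[6,34,0],"turn":0,"hand":0.3},{"linear":[7,34,0],"turn":0,"hand":0.3}]'
python3 -m creep '[{"linear":[6,34,0],"turn":0,"hand":0.3},{"linear":[6,30,0],"turn":0,"hand":0.3},{"linear":[4,16,0],"turn":0,"hand":0.3},{"linear":[0,0,0],"turn":0,"hand":0.3},{"linear":[0,0,0],"turn":0,"hand":0.3}]'
python3 - <<'E'
from look import *
look([("coffee",74),("tray",0),("shaker",3)],"w6.png")
E
```

```text
t: 12.05
ee_pos: [575.6, 235.6, 175.5]
tcp_rot: [-0.0, 1.0, -0.0, -0.002]
contact_force: [1.2, -0.9, -2.7]
width: 63.8
gripper_force: 77.5
t: 12.55
ee_pos: [560.6, 313.3, 176.4]
tcp_rot: [-0.0, 1.0, -0.001, -0.001]
contact_force: [-0.4, -1.5, -2.5]
width: 63.7
gripper_force: 77.6
coffee [5.8, 258.9] 0.5 [403. 300.  74.]
tray [95.4, 267.7] 0.83 [469. 305.   0.]
shaker [7.5, 260.7] 0.85 [380. 298.   3.]
12.75
```

View pics/w6.png

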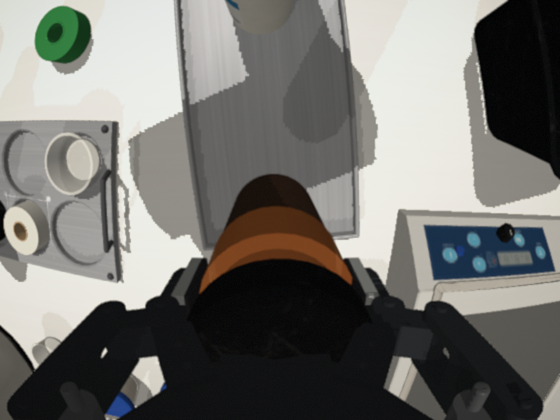

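The jar is over the far part of the tray, whose far edge is near (205,248)–(356,236). The tray centre (469,305) agrees with the earlier estimate. Lowering.

```bash
python3 -m creep '[{"linear":[0,0,20],"turn":0,"hand":0.3},{"linear":[0,0,25],"turn":0,"hand":0.3},{"linear":[0,0,13],"turn":0,"hand":0.3},{"linear":[0,0,2],"turn":0,"hand":0.3},{"linear":[0,0,0],"turn":0,"hand":0.3}]'
python3 -m creep '[{"linear":[0,0,1],"turn":0,"hand":0.3},{"linear":[0,0,1],"turn":0,"hand":0.3},{"linear":[0,0,0],"turn":0,"hand":0.3}]'
```

```text
t: 13.25
ee_pos: [561.5, 313.2, 117.6]
tcp_rot: [0.0, 1.0, 0.0, 0.0]
contact_force: [-0.1, 0.7, -2.0]
width: 63.2
gripper_force: 77.6
t: 13.55
ee_pos: [561.4, 313.6, 116.0]
tcp_rot: [-0.0, 1.0, 0.0, 0.001]
contact_force: [-0.2, 0.1, -2.0]
width: 63.5
gripper_force: 77.6
```

```bash
python3 -m creep '[{"linear":[0,0,1.5],"turn":0,"hand":0.3},{"linear":[0,0,1.5],"turn":0,"hand":0.3},{"linear":[0,0,0],"turn":0,"hand":0.3}]'
python3 -m creep '[{"linear":[0,0,1],"turn":0,"hand":0.3},{"linear":[0,0,0],"turn":0,"hand":0.3}]'
```

```text
t: 13.85
ee_pos: [561.1, 313.5, 112.2]
tcp_rot: [-0.0, 1.0, 0.0, -0.0]
contact_force: [0.0, 0.8, -2.3]
width: 64.0
gripper_force: 77.6
t: 14.05
ee_pos: [561.4, 313.6, 112.1]
tcp_rot: [-0.0, 1.0, 0.0, 0.001]
contact_force: [-1.2, -0.9, 2.9]
width: 63.4
gripper_force: 78.2
```

```bash
python3 -m creep '[{"linear":[0,0,0],"turn":0,"hand":0.6},{"linear":[0,0,0],"turn":0,"hand":1},{"linear":[0,0,0],"turn":0,"hand":1},{"linear":[0,0,-10],"turn":0,"hand":1},{"linear":[0,0,-40],"turn":0,"hand":1}]'
python3 -m creep '[{"linear":[0,0,-45],"turn":0,"hand":1},{"linear":[0,0,-15],"turn":0,"hand":1},{"linear":[0,-20,0],"turn":0,"hand":1},{"linear":[-3,-38,0],"turn":0,"hand":1},{"linear":[-3,-42,0],"turn":0,"hand":1}]'
python3 -m creep '[{"linear":[-4,-42,0],"turn":0,"hand":1},{"linear":[-3,-42,0],"turn":0,"hand":1},{"linear":[-3,-42,0],"turn":0,"hand":1},{"linear":[-3,-42,0],"turn":0,"hand":1},{"linear":[-3,-42,0],"turn":0,"hand":1}]'
python3 -m creep '[{"linear":[-3,-42,0],"turn":0,"hand":1},{"linear":[-3,-32,0],"turn":0,"hand":1},{"linear":[0,0,0],"turn":0,"hand":1},{"linear":[0,0,0],"turn":0,"hand":1}]'
python3 - <<'E'
from look import *
look([("sauce",4),("labels",4),("board",0),("caddy",0),("coffee",3)],"w7.png")
E
```

```text
t: 14.55
ee_pos: [558.9, 312.5, 157.7]
tcp_rot: [-0.0, 1.0, -0.002, -0.004]
contact_force: [1.0, 0.4, 0.3]
width: 85.4
gripper_force: 0.0
t: 15.05
ee_pos: [567.0, 213.3, 222.1]
tcp_rot: [-0.001, 1.0, 0.0, 0.001]
contact_force: [1.4, -0.5, 0.3]
width: 85.5
gripper_force: 0.0
t: 15.55
ee_pos: [583.3, 1.8, 222.2]
tcp_rot: [-0.0, 1.0, 0.0, 0.001]
contact_force: [0.1, 0.2, -0.0]
width: 85.5
gripper_force: 0.0
t: 15.95
ee_pos: [589.2, -71.0, 221.7]
tcp_rot: [0.001, 1.0, 0.0, 0.0]
contact_force: [-0.2, -0.0, 0.1]
width: 85.4
gripper_force: 0.0
sauce [180.0, 274.2] 0.97 [589. -71.   4.]
labels [5.2, 267.7] 0.95 [390. -78.   4.]
labels [9.3, 406.8] 0.9 [382.  83.   4.]
labels [191.3, 345.0] 0.6 [602.  11.   4.]
board [78.0, 79.3] 0.57 [ 455. -312.    0.]
caddy [161.1, 343.8] 0.62 [567.   9.   0.]
coffee [169.5, 537.2] 0.7 [563. 307.   3.]
16.25
```

View pics/w7.png

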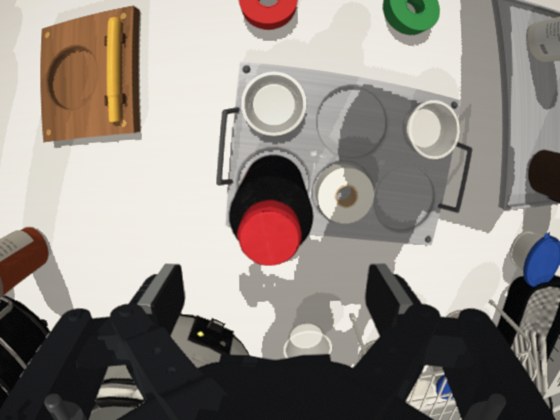

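The sauce's red cap is centred at (270,232), the roll is at (345,193), and the board's recess shows at (75,77). Descending.

```bash
python3 -m creep '[{"linear":[0,-1,35],"turn":0,"hand":1},{"linear":[0,0,40],"turn":0,"hand":1},{"linear":[0,0,30],"turn":0,"hand":1},{"linear":[0,0,8],"turn":0,"hand":1},{"linear":[0,0,0],"turn":0,"hand":1}]' 70
python3 -m creep '[{"linear":[0,0,3],"turn":0,"hand":1},{"linear":[0,0,3],"turn":0,"hand":1},{"linear":[0,0,0],"turn":0,"hand":1}]' 70
python3 -m creep '[{"linear":[0,0,0],"turn":0,"hand":0.5},{"linear":[0,0,0],"turn":0,"hand":0.4},{"linear":[0,0,0],"turn":0,"hand":0.3},{"linear":[0,0,0],"turn":0,"hand":0.3},{"linear":[0,0,0],"turn":0,"hand":0.3}]' 70
```

```text
t: 16.75
ee_pos: [588.9, -70.9, 107.6]
tcp_rot: [-0.0, 1.0, 0.0, -0.001]
contact_force: [1.5, 0.1, 0.8]
width: 85.1
gripper_force: 0.0
t: 17.05
ee_pos: [589.7, -71.5, 103.2]
tcp_rot: [-0.0, 1.0, -0.0, 0.001]
contact_force: [-0.3, -1.1, 0.0]
width: 85.2
gripper_force: 0.0
t: 17.55
ee_pos: [590.0, -71.9, 103.8]
tcp_rot: [-0.0, 1.0, -0.0, 0.001]
contact_force: [-1.0, -0.6, 5.6]
width: 63.0
gripper_force: 76.4
```

```bash
python3 -m creep '[{"linear":[0,0,-8],"turn":0,"hand":0.3},{"linear":[0,0,-25],"turn":0,"hand":0.3},{"linear":[0,0,-30],"turn":0,"hand":0.3},{"linear":[0,0,-12],"turn":0,"hand":0.3},{"linear":[8,18,0],"turn":0,"hand":0.3}]'
python3 -m creep '[{"linear":[16,35,0],"turn":0,"hand":0.3},{"linear":[18,38,0],"turn":0,"hand":0.3},{"linear":[18,38,0],"turn":0,"hand":0.3},{"linear":[18,38,0],"turn":0,"hand":0.3},{"linear":[18,38,0],"turn":0,"hand":0.3}]'
python3 -m creep '[{"linear":[16,38,0],"turn":0,"hand":0.3},{"linear":[8,30,0],"turn":0,"hand":0.3},{"linear":[0,0,0],"turn":0,"hand":0.3},{"linear":[0,0,0],"turn":0,"hand":0.3}]'
python3 - <<'E'
from look import *
look([("tray",0),("shaker",3),("coffee",3)],"w8.png")
E
```

```text
t: 18.05
ee_pos: [582.8, -55.3, 179.2]
tcp_rot: [0.001, 1.0, -0.001, 0.002]
contact_force: [-0.2, -0.2, -3.2]
width: 62.5
gripper_force: 78.1
t: 18.55
ee_pos: [491.8, 134.8, 176.7]
tcp_rot: [0.0, 1.0, 0.0, -0.001]
contact_force: [-0.5, 0.9, -3.6]
width: 62.9
gripper_force: 78.2
t: 18.95
ee_pos: [468.6, 201.8, 176.8]
tcp_rot: [-0.001, 1.0, -0.0, -0.0]
contact_force: [-0.5, 0.6, -3.8]
width: 62.7
gripper_force: 78.4
tray [186.6, 378.9] 0.94 [467. 308.   0.]
shaker [98.1, 370.7] 0.88 [377. 294.   3.]
19.15
```

View pics/w8.png

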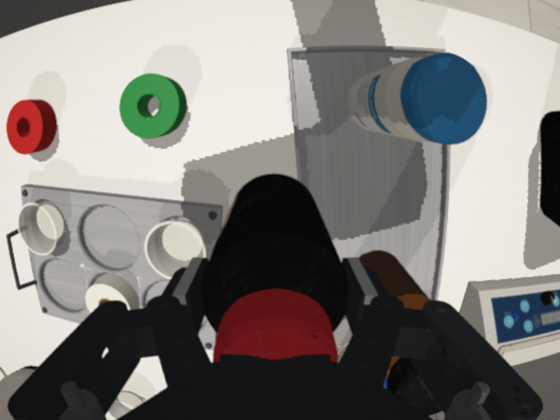

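The sauce is held upright, the shaker stands in the near end of the tray and the coffee in the far end. The middle slot is free, so I'll move straight in along y.

```bash
python3 -m creep '[{"linear":[-2,20,0],"turn":0,"hand":0.3},{"linear":[0,34,0],"turn":0,"hand":0.3},{"linear":[0,34,0],"turn":0,"hand":0.3},{"linear":[0,16,0],"turn":0,"hand":0.3},{"linear":[0,0,0],"turn":0,"hand":0.3}]'
python3 -m creep '[{"linear":[0,0,20],"turn":0,"hand":0.3},{"linear":[0,0,30],"turn":0,"hand":0.3},{"linear":[0,0,17],"turn":0,"hand":0.3},{"linear":[0,0,3],"turn":0,"hand":0.3},{"linear":[0,0,0],"turn":0,"hand":0.3}]'
python3 -m creep '[{"linear":[0,0,1.5],"turn":0,"hand":0.3},{"linear":[0,0,1.5],"turn":0,"hand":0.3},{"linear":[0,0,0],"turn":0,"hand":0.3}]'
```

```text
t: 19.65
ee_pos: [471.3, 306.5, 177.0]
tcp_rot: [-0.001, 1.0, 0.0, -0.0]
contact_force: [-0.0, -0.9, -4.2]
width: 62.6
gripper_force: 78.7
t: 20.15
ee_pos: [471.4, 304.4, 107.2]
tcp_rot: [0.0, 1.0, -0.0, -0.0]
contact_force: [-0.3, 0.0, -3.4]
width: 62.5
gripper_force: 78.7
t: 20.45
ee_pos: [471.5, 305.5, 104.9]
tcp_rot: [-0.0, 1.0, 0.0, 0.001]
contact_force: [1.0, -0.7, -4.0]
width: 62.8
gripper_force: 78.7
```

```bash
python3 -m creep '[{"linear":[0,0,1],"turn":0,"hand":0.3},{"linear":[0,0,1],"turn":0,"hand":0.3},{"linear":[0,0,0],"turn":0,"hand":0.3}]'
python3 -m creep '[{"linear":[0,0,0.5],"turn":0,"hand":0.3},{"linear":[0,0,0],"turn":0,"hand":0.3}]'
```

```text
t: 20.75
ee_pos: [471.5, 305.6, 102.9]
tcp_rot: [-0.0, 1.0, 0.0, 0.001]
contact_force: [-0.6, -1.0, 1.3]
width: 62.7
gripper_force: 79.1
t: 20.95
ee_pos: [471.7, 305.6, 102.8]
tcp_rot: [-0.0, 1.0, 0.0, 0.001]
contact_force: [0.6, -1.3, 4.5]
width: 62.7
gripper_force: 79.8
```

```bash
python3 -m creep '[{"linear":[0,0,0],"turn":0,"hand":0.6},{"linear":[0,0,0],"turn":0,"hand":1},{"linear":[0,0,0],"turn":0,"hand":1},{"linear":[0,0,-10],"turn":0,"hand":1},{"linear":[0,0,-40],"turn":0,"hand":1}]'
python3 -m creep '[{"linear":[0,0,-45],"turn":0,"hand":1},{"linear":[0,0,-18],"turn":0,"hand":1},{"linear":[-8,-19,0],"turn":0,"hand":1},{"linear":[-17,-40,0],"turn":0,"hand":1},{"linear":[-17,-40,0],"turn":0,"hand":1}]'
python3 -m creep '[{"linear":[-17,-40,0],"turn":0,"hand":1},{"linear":[-17,-40,0],"turn":0,"hand":1},{"linear":[-17,-40,0],"turn":0,"hand":1},{"linear":[-17,-40,0],"turn":0,"hand":1},{"linear":[-17,-40,0],"turn":0,"hand":1}]'
python3 -m creep '[{"linear":[0,0,10],"turn":0.143,"hand":1},{"linear":[0,0,10],"turn":0.143,"hand":1},{"linear":[0,0,20],"turn":0.143,"hand":1},{"linear":[0,0,20],"turn":0.143,"hand":1},{"linear":[0,0,20],"turn":0.143,"hand":1}]' 40
python3 -m creep '[{"linear":[0,0,0],"turn":0.143,"hand":1},{"linear":[0,0,0],"turn":0.143,"hand":1},{"linear":[0,0,0],"turn":0.143,"hand":1},{"linear":[0,0,0],"turn":0.143,"hand":1},{"linear":[0,0,0],"turn":0.143,"hand":1}]' 40
python3 -m creep '[{"linear":[0,0,0],"turn":0.143,"hand":1},{"linear":[0,0,0],"turn":0,"hand":1},{"linear":[0,0,0],"turn":0,"hand":1}]' 40
python3 - <<'E'
from look import *
look([("labels",4),("caddy",0),("board",0)],"w9.png")
E
```

```text
t: 21.45
ee_pos: [468.9, 304.4, 149.1]
tcp_rot: [-0.0, 1.0, -0.002, -0.004]
contact_force: [0.9, 0.3, -0.7]
width: 85.5
gripper_force: 0.0
t: 21.95
ee_pos: [513.4, 206.1, 215.8]
tcp_rot: [-0.001, 1.0, 0.0, 0.001]
contact_force: [1.3, 0.2, -0.5]
width: 85.3
gripper_force: 0.0
t: 22.45
ee_pos: [598.8, 4.8, 215.7]
tcp_rot: [-0.0, 1.0, 0.0, 0.0]
contact_force: [0.7, 0.3, -0.8]
width: 85.5
gripper_force: 0.0
t: 22.95
ee_pos: [598.4, 6.5, 134.8]
tcp_rot: [0.353, 0.936, 0.0, 0.0]
contact_force: [0.7, -0.2, 0.2]
width: 85.5
gripper_force: 0.0
t: 23.45
ee_pos: [598.4, 6.5, 135.5]
tcp_rot: [0.658, 0.753, 0.0, 0.0]
contact_force: [-0.9, 0.7, 0.9]
width: 85.4
gripper_force: 0.0
t: 23.75
ee_pos: [598.3, 6.5, 135.2]
tcp_rot: [0.706, 0.708, 0.0, 0.0]
contact_force: [-0.1, -0.1, 0.4]
width: 85.0
gripper_force: 0.0
labels [201.5, 279.3] 0.95 [603.   5.   4.]
labels [124.7, 52.0] 0.91 [380.  85.   4.]
labels [276.4, 83.2] 0.83 [391. -78.   4.]
caddy [195.1, 234.0] 0.67 [563.  10.   0.]
23.95
```

View pics/w9.png

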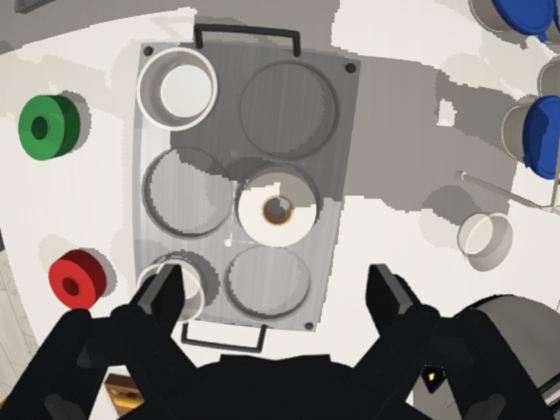

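The white roll is centred at (277,206) between the pads, and all the bottle wells are empty. Descending.

```bash
python3 -m creep '[{"linear":[0,2,40],"turn":0,"hand":1},{"linear":[0,0,45],"turn":0,"hand":1},{"linear":[0,0,25],"turn":0,"hand":1},{"linear":[0,0,5],"turn":0,"hand":1},{"linear":[0,0,0],"turn":0,"hand":1}]' 40
python3 -m creep '[{"linear":[0,0,3],"turn":0,"hand":1},{"linear":[0,0,3],"turn":0,"hand":1},{"linear":[0,0,0],"turn":0,"hand":0.5},{"linear":[0,0,0],"turn":0,"hand":0.3},{"linear":[0,0,0],"turn":0,"hand":0.3}]' 40
python3 -m creep '[{"linear":[0,0,0],"turn":0,"hand":0.3},{"linear":[0,0,0],"turn":0,"hand":0.3},{"linear":[0,0,0],"turn":0,"hand":0.3}]' 40
```

```text
t: 24.45
ee_pos: [600.1, 6.5, 19.5]
tcp_rot: [0.708, 0.707, -0.0, -0.0]
contact_force: [0.1, -0.2, 0.4]
width: 85.3
gripper_force: 0.0
t: 24.95
ee_pos: [600.5, 6.5, 15.0]
tcp_rot: [0.708, 0.706, 0.0, 0.0]
contact_force: [-2.5, -0.2, 5.9]
width: 59.7
gripper_force: 43.1
t: 25.25
ee_pos: [600.5, 6.4, 15.0]
tcp_rot: [0.708, 0.706, 0.0, 0.0]
contact_force: [-2.1, 0.4, 5.3]
width: 59.8
gripper_force: 43.1
```

```bash
python3 -m creep '[{"linear":[0,0,-8],"turn":0,"hand":0.3},{"linear":[0,0,-30],"turn":0,"hand":0.3},{"linear":[0,0,-40],"turn":0,"hand":0.3},{"linear":[0,0,-12],"turn":0,"hand":0.3},{"linear":[-18,-8,0],"turn":0,"hand":0.3}]'
python3 -m creep '[{"linear":[-37,-17,0],"turn":0,"hand":0.3},{"linear":[-37,-17,0],"turn":0,"hand":0.3},{"linear":[-37,-17,0],"turn":0,"hand":0.3},{"linear":[-37,-17,0],"turn":0,"hand":0.3},{"linear":[-37,-17,0],"turn":0,"hand":0.3}]'
python3 -m creep '[{"linear":[-37,-17,0],"turn":0,"hand":0.3},{"linear":[-37,-17,0],"turn":0,"hand":0.3},{"linear":[-25,-12,0],"turn":0,"hand":0.3},{"linear":[0,0,0],"turn":0,"hand":0.3},{"linear":[0,0,0],"turn":0,"hand":0.3}]'
python3 - <<'E'
from look import *
look([("board",0),("labels",85)],"w10.png")
E
```

```text
t: 25.75
ee_pos: [594.3, -10.3, 107.0]
tcp_rot: [0.707, 0.707, 0.002, 0.002]
contact_force: [0.4, 0.1, -0.8]
width: 59.8
gripper_force: 43.7
t: 26.25
ee_pos: [505.8, -197.5, 103.8]
tcp_rot: [0.708, 0.706, 0.0, -0.0]
contact_force: [0.4, -1.0, -0.2]
width: 59.8
gripper_force: 43.6
t: 26.75
ee_pos: [460.2, -295.3, 103.7]
tcp_rot: [0.708, 0.706, 0.0, -0.0]
contact_force: [-0.8, 0.4, -0.9]
width: 59.4
gripper_force: 43.6
labels [259.9, 277.6] 0.96 [ 463. -298.   85.]
26.9
```

View pics/w10.png

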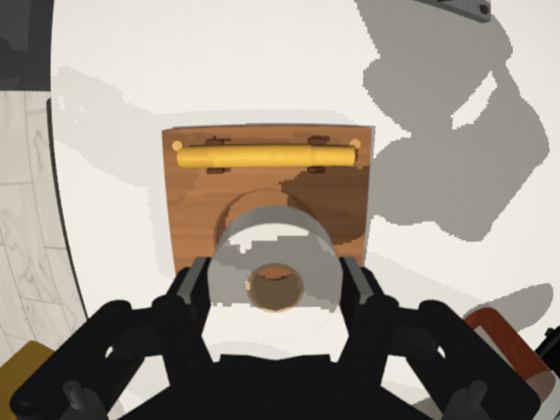

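The roll is held at (275,260) over the board. The board's marker-side corners are at (163,130) and (374,126), and the recess rim's top is near (268,188).

```bash
python3 - <<'E'
from h import *
W=lambda u,v,z: at("wrist",v,u,z)[:2]
a,b=W(163,130,20),W(374,126,20);d=(b-a)/np.linalg.norm(b-a);n=np.array([d[1],-d[0]])
print(a,b,np.linalg.norm(b-a),"recess",(a+b)/2+n*85, "rim top",W(268,188,20),"rim left",W(215,240,20), "marker",W(268,156,35))
E
```

```text
[ 381.75466337 -229.25563308] [ 531.74095418 -226.90783219] 150.0046652620513 recess [ 458.07818791 -313.07132077] rim top [ 456.74598871 -272.60096826] rim left [ 416.39663815 -312.58509566] marker [ 457.15420921 -247.79712545]
```

```bash
python3 -m creep '[{"linear":[-8,-2,0],"turn":0,"hand":0.3},{"linear":[-8,-2,15],"turn":0,"hand":0.3},{"linear":[0,0,35],"turn":0,"hand":0.3},{"linear":[0,0,20],"turn":0,"hand":0.3},{"linear":[0,0,0],"turn":0,"hand":0.3}]'
python3 -m creep '[{"linear":[0,0,5],"turn":0,"hand":0.3},{"linear":[0,0,5],"turn":0,"hand":0.3},{"linear":[0,0,2],"turn":0,"hand":0.3},{"linear":[0,0,0],"turn":0,"hand":0.3}]'
```

```text
t: 27.4
ee_pos: [455.3, -309.7, 31.1]
tcp_rot: [0.708, 0.707, -0.0, -0.003]
contact_force: [0.0, 0.3, -1.3]
width: 59.9
gripper_force: 43.6
t: 27.8
ee_pos: [456.8, -311.3, 22.1]
tcp_rot: [0.708, 0.706, 0.0, 0.0]
contact_force: [-0.8, -0.2, -1.1]
width: 59.6
gripper_force: 43.6
```

```bash
python3 -m creep '[{"linear":[0,0,1],"turn":0,"hand":0.3},{"linear":[0,0,1],"turn":0,"hand":0.3},{"linear":[0,0,0.5],"turn":0,"hand":0.3},{"linear":[0,0,0],"turn":0,"hand":0.3}]'
python3 -m creep '[{"linear":[0,0,0.5],"turn":0,"hand":0.3},{"linear":[0,0,0],"turn":0,"hand":0.3}]'
```

```text
t: 28.2
ee_pos: [456.6, -311.2, 19.3]
tcp_rot: [0.708, 0.706, 0.0, -0.0]
contact_force: [-0.0, -0.6, -1.3]
width: 59.4
gripper_force: 43.6
t: 28.4
ee_pos: [456.6, -311.3, 19.0]
tcp_rot: [0.708, 0.706, 0.0, 0.0]
contact_force: [-1.4, 0.6, 1.2]
width: 59.8
gripper_force: 43.9
```

```bash
python3 -m creep '[{"linear":[0,0,0],"turn":0,"hand":0.6},{"linear":[0,0,0],"turn":0,"hand":1},{"linear":[0,0,0],"turn":0,"hand":1},{"linear":[0,0,-10],"turn":0,"hand":1},{"linear":[0,0,-40],"turn":0,"hand":1}]'
python3 -m creep '[{"linear":[0,0,-40],"turn":0,"hand":1},{"linear":[0,0,-40],"turn":0,"hand":1},{"linear":[0,0,-40],"turn":0,"hand":1},{"linear":[0,0,-28],"turn":0,"hand":1},{"linear":[0,0,0],"turn":0,"hand":1}]'
python3 - <<'E'
from look import *
look([("labels",8),("board",0)],"w11.png")
E
python3 - <<'E'
import cv2;a=cv2.imread("pics/w11.png")[100:340,130:420];cv2.imwrite("pics/w11c.png",cv2.resize(a,None,fx=2,fy=2))
E
```

```text
t: 28.9
ee_pos: [454.6, -309.5, 66.3]
tcp_rot: [0.708, 0.706, -0.0, -0.004]
contact_force: [1.1, -0.3, -0.6]
width: 85.2
gripper_force: 0.0
t: 29.4
ee_pos: [458.2, -312.5, 222.1]
tcp_rot: [0.708, 0.706, 0.0, 0.005]
contact_force: [0.6, -0.3, -1.0]
width: 85.5
gripper_force: 0.0
labels [176.8, 273.3] 0.94 [ 456. -306.    8.]
board [178.9, 269.3] 0.63 [ 451. -309.    0.]
29.55
```

View pics/w11c.png

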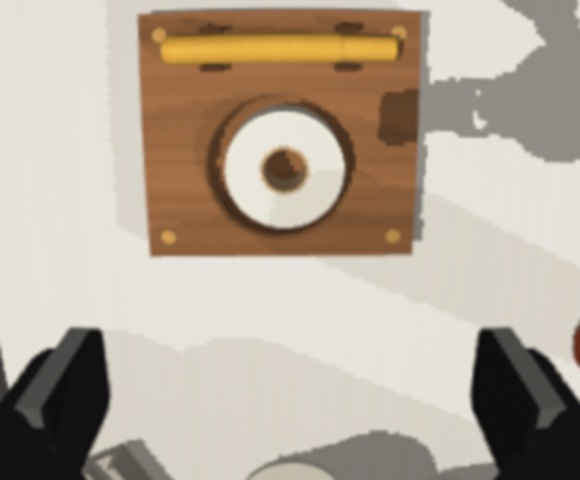

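The roll lies flat in the recess, at crop (285,170). Now I'll turn back and fetch the sauce from the tray.

```bash
python3 -m creep '[{"linear":[0,0,0],"turn":-0.143,"hand":1},{"linear":[0,0,0],"turn":-0.143,"hand":1},{"linear":[0,0,0],"turn":-0.143,"hand":1},{"linear":[0,0,0],"turn":-0.143,"hand":1},{"linear":[0,0,0],"turn":-0.143,"hand":1}]' 70 >/dev/null
python3 -m creep '[{"linear":[0,0,0],"turn":-0.143,"hand":1},{"linear":[0,0,0],"turn":-0.143,"hand":1},{"linear":[0,0,0],"turn":-0.143,"hand":1},{"linear":[0,0,0],"turn":-0.143,"hand":1},{"linear":[0,0,0],"turn":-0.143,"hand":1}]' 70 >/dev/null
python3 -m creep '[{"linear":[0,0,0],"turn":-0.143,"hand":1},{"linear":[0,20,0],"turn":0,"hand":1},{"linear":[-1,40,0],"turn":0,"hand":1},{"linear":[-1,45,0],"turn":0,"hand":1},{"linear":[-1,45,0],"turn":0,"hand":1}]' |grep -E "pos|rot"
python3 -m creep '[{"linear":[-1,45,0],"turn":0,"hand":1},{"linear":[-1,45,0],"turn":0,"hand":1},{"linear":[-1,45,0],"turn":0,"hand":1},{"linear":[-1,45,0],"turn":0,"hand":1},{"linear":[-1,45,0],"turn":0,"hand":1}]' |grep -E "pos|rot"
python3 -m creep '[{"linear":[-1,45,0],"turn":0,"hand":1},{"linear":[-1,45,0],"turn":0,"hand":1},{"linear":[-1,45,0],"turn":0,"hand":1},{"linear":[-1,45,0],"turn":0,"hand":1},{"linear":[-1,45,0],"turn":0,"hand":1}]' |grep -E "pos|rot"
python3 -m creep '[{"linear":[-1,15,0],"turn":0,"hand":1},{"linear":[0,0,0],"turn":0,"hand":1},{"linear":[0,0,0],"turn":0,"hand":1}]'
python3 - <<'E'
from look import *
look([("sauce",3),("coffee",3),("shaker",3)])
E
```

```text
ee_pos: [458.5, -159.5, 215.1]
tcp_rot: [0.001, 1.0, 0.001, -0.001]
ee_pos: [463.4, 65.6, 215.5]
tcp_rot: [-0.0, 1.0, 0.0, -0.001]
ee_pos: [468.4, 290.4, 215.2]
tcp_rot: [-0.0, 1.0, -0.001, -0.001]
t: 32.35
ee_pos: [470.0, 302.9, 215.7]
tcp_rot: [-0.0, 1.0, -0.001, -0.001]
contact_force: [1.1, 0.4, 0.2]
width: 85.5
gripper_force: 0.0
sauce [179.9, 275.0] 0.58 [469. 302.   3.]
coffee [258.7, 284.5] 0.73 [566. 313.   3.]
coffee [184.0, 272.6] 0.3 [474. 299.   3.]
shaker [94.5, 273.1] 0.92 [375. 300.   3.]
32.55
```

```bash
python3 -m creep '[{"linear":[-1.5,2.5,30],"turn":0,"hand":1},{"linear":[0,0,40],"turn":0,"hand":1},{"linear":[0,0,30],"turn":0,"hand":1},{"linear":[0,0,9],"turn":0,"hand":1},{"linear":[0,0,0],"turn":0,"hand":1}]' 70
python3 -m creep '[{"linear":[0,0,2],"turn":0,"hand":1},{"linear":[0,0,0],"turn":0,"hand":0.5},{"linear":[0,0,0],"turn":0,"hand":0.3},{"linear":[0,0,0],"turn":0,"hand":0.3},{"linear":[0,0,0],"turn":0,"hand":0.3}]' 70
python3 -m creep '[{"linear":[0,0,0],"turn":0,"hand":0.3},{"linear":[0,0,0],"turn":0,"hand":0.3}]' 70
```

```text
t: 33.05
ee_pos: [471.7, 305.4, 107.1]
tcp_rot: [0.0, 1.0, -0.0, -0.001]
contact_force: [0.8, 0.7, 0.4]
width: 85.6
gripper_force: 0.0
t: 33.55
ee_pos: [473.3, 306.4, 108.2]
tcp_rot: [-0.0, 1.0, 0.001, 0.002]
contact_force: [-0.3, -2.4, 7.4]
width: 62.6
gripper_force: 75.5
t: 33.75
ee_pos: [473.3, 306.4, 108.2]
tcp_rot: [-0.0, 1.0, 0.001, 0.002]
contact_force: [-0.4, -2.3, 7.5]
width: 62.6
gripper_force: 75.5
```

```bash
python3 -m creep '[{"linear":[0,0,-8],"turn":0,"hand":0.3},{"linear":[0,0,-30],"turn":0,"hand":0.3},{"linear":[0,0,-30],"turn":0,"hand":0.3},{"linear":[0,0,-7],"turn":0,"hand":0.3},{"linear":[0,-15,0],"turn":0,"hand":0.3}]'
python3 -m creep '[{"linear":[0,-35,0],"turn":0,"hand":0.3},{"linear":[0,-38,0],"turn":0,"hand":0.3},{"linear":[-5,-35,0],"turn":0,"hand":0.3},{"linear":[-17,-38,0],"turn":0,"hand":0.3},{"linear":[-17,-38,0],"turn":0,"hand":0.3}]'
python3 -m creep '[{"linear":[-17,-38,0],"turn":0,"hand":0.3},{"linear":[-17,-38,0],"turn":0,"hand":0.3},{"linear":[-17,-38,0],"turn":0,"hand":0.3},{"linear":[-17,-38,0],"turn":0,"hand":0.3},{"linear":[-11,-25,0],"turn":0,"hand":0.3}]'
python3 -m creep '[{"linear":[0,0,0],"turn":0,"hand":0.3},{"linear":[0,0,0],"turn":0,"hand":0.3}]'
python3 - <<'E'
from look import *
look([("sauce",74),("caddy",0)],"w12.png")
E
```

```text
t: 34.25
ee_pos: [472.3, 292.4, 181.8]
tcp_rot: [-0.001, 1.0, 0.001, 0.001]
contact_force: [0.5, -0.7, -4.0]
width: 62.4
gripper_force: 78.4
t: 34.75
ee_pos: [509.8, 105.2, 179.2]
tcp_rot: [-0.0, 1.0, -0.0, -0.002]
contact_force: [1.3, 0.3, -3.5]
width: 62.6
gripper_force: 78.5
t: 35.25
ee_pos: [589.4, -73.1, 178.6]
tcp_rot: [0.001, 1.0, 0.0, -0.002]
contact_force: [0.5, -0.2, -4.0]
width: 62.3
gripper_force: 78.5
t: 35.45
ee_pos: [588.6, -70.4, 178.8]
tcp_rot: [0.001, 1.0, 0.001, -0.002]
contact_force: [0.4, 0.1, -3.4]
width: 62.2
gripper_force: 78.6
sauce [207.9, 272.6] 0.8 [588. -71.  74.]
caddy [163.0, 351.8] 0.64 [563.   9.   0.]
35.6
```

```bash
python3 -m creep '[{"linear":[-2.5,-1.5,10],"turn":0,"hand":0.3},{"linear":[0,0,25],"turn":0,"hand":0.3},{"linear":[0,0,20],"turn":0,"hand":0.3},{"linear":[0,0,5],"turn":0,"hand":0.3},{"linear":[0,0,0],"turn":0,"hand":0.3}]'
python3 -m creep '[{"linear":[0,0,3],"turn":0,"hand":0.3},{"linear":[0,0,3],"turn":0,"hand":0.3},{"linear":[0,0,0],"turn":0,"hand":0.3}]'
python3 -m creep '[{"linear":[0,0,1],"turn":0,"hand":0.3},{"linear":[0,0,1],"turn":0,"hand":0.3},{"linear":[0,0,0],"turn":0,"hand":0.3}]'
```

```text
t: 36.1
ee_pos: [592.0, -70.6, 119.8]
tcp_rot: [-0.001, 1.0, 0.0, -0.001]
contact_force: [0.7, -0.1, -3.2]
width: 62.7
gripper_force: 78.6
t: 36.4
ee_pos: [592.6, -71.2, 115.1]
tcp_rot: [-0.0, 1.0, -0.0, 0.0]
contact_force: [-0.5, -0.6, -4.8]
width: 62.5
gripper_force: 78.6
t: 36.7
ee_pos: [592.5, -71.2, 112.8]
tcp_rot: [-0.0, 1.0, 0.0, 0.0]
contact_force: [-0.6, 0.4, -3.7]
width: 62.2
gripper_force: 78.6
```

```bash
python3 -m creep '[{"linear":[0,0,1.5],"turn":0,"hand":0.3},{"linear":[0,0,1.5],"turn":0,"hand":0.3},{"linear":[0,0,0],"turn":0,"hand":0.3}]'
python3 -m creep '[{"linear":[0,0,0.7],"turn":0,"hand":0.3},{"linear":[0,0,0],"turn":0,"hand":0.3}]'
```

```text
t: 37.0
ee_pos: [592.5, -71.2, 109.6]
tcp_rot: [-0.0, 1.0, 0.0, -0.0]
contact_force: [0.3, 0.2, -4.1]
width: 62.1
gripper_force: 78.7
t: 37.2
ee_pos: [592.8, -71.2, 109.4]
tcp_rot: [-0.0, 1.0, -0.0, 0.0]
contact_force: [0.3, 0.5, -1.0]
width: 62.4
gripper_force: 78.9
```

```bash
python3 -m creep '[{"linear":[0,0,0.5],"turn":0,"hand":0.6},{"linear":[0,0,0],"turn":0,"hand":1},{"linear":[0,0,0],"turn":0,"hand":1},{"linear":[0,0,-10],"turn":0,"hand":1},{"linear":[0,0,-40],"turn":0,"hand":1}]'|grep -E "pos|force"
python3 -m creep '[{"linear":[0,0,-45],"turn":0,"hand":1},{"linear":[0,0,-15],"turn":0,"hand":1},{"linear":[1,20,0],"turn":0,"hand":1},{"linear":[3,38,0],"turn":0,"hand":1},{"linear":[3,42,0],"turn":0,"hand":1}]'|grep pos
python3 -m creep '[{"linear":[4,42,0],"turn":0,"hand":1},{"linear":[3,42,0],"turn":0,"hand":1},{"linear":[3,42,0],"turn":0,"hand":1},{"linear":[3,42,0],"turn":0,"hand":1},{"linear":[3,42,0],"turn":0,"hand":1}]'|grep pos
python3 -m creep '[{"linear":[3,42,0],"turn":0,"hand":1},{"linear":[3,32,0],"turn":0,"hand":1},{"linear":[0,0,0],"turn":0,"hand":1},{"linear":[0,0,0],"turn":0,"hand":1}]'
python3 - <<'E'
from look import *
look([("coffee",3),("sauce",4)])
E
```

```text
ee_pos: [590.2, -70.7, 155.7]
contact_force: [1.5, -0.0, -0.1]
gripper_force: 0.0
ee_pos: [585.6, 29.0, 219.7]
ee_pos: [569.2, 240.5, 219.7]
t: 39.1
ee_pos: [563.2, 313.3, 219.0]
tcp_rot: [-0.001, 1.0, -0.0, 0.0]
contact_force: [-0.1, -0.7, 0.4]
width: 85.7
gripper_force: 0.0
coffee [180.6, 272.9] 0.93 [564. 309.   3.]
sauce [208.2, 12.4] 0.57 [595. -77.   4.]
39.25
```

```bash
python3 -m creep '[{"linear":[1.5,0,30],"turn":0,"hand":1},{"linear":[0,0,40],"turn":0,"hand":1},{"linear":[0,0,23],"turn":0,"hand":1},{"linear":[0,0,7],"turn":0,"hand":1},{"linear":[0,0,0],"turn":0,"hand":1}]' 70
python3 -m creep '[{"linear":[0,0,2],"turn":0,"hand":1},{"linear":[0,0,2],"turn":0,"hand":1},{"linear":[0,0,0],"turn":0,"hand":1}]' 70
```

```text
t: 39.75
ee_pos: [562.1, 311.8, 118.2]
tcp_rot: [0.001, 1.0, -0.0, -0.001]
contact_force: [-0.6, 0.4, -0.0]
width: 85.7
gripper_force: 0.0
t: 40.05
ee_pos: [562.4, 312.9, 115.6]
tcp_rot: [-0.0, 1.0, 0.0, 0.001]
contact_force: [0.4, 0.4, -0.0]
width: 85.3
gripper_force: 0.0
```

```bash
python3 -m creep '[{"linear":[0,0,2.5],"turn":0,"hand":1},{"linear":[0,0,0],"turn":0,"hand":0.5},{"linear":[0,0,0],"turn":0,"hand":0.3},{"linear":[0,0,0],"turn":0,"hand":0.3},{"linear":[0,0,0],"turn":0,"hand":0.3}]' 70
python3 -m creep '[{"linear":[0,0,0],"turn":0,"hand":0.3},{"linear":[0,0,0],"turn":0,"hand":0.3}]' 70
python3 -m creep '[{"linear":[0,0,-5],"turn":0,"hand":0.3},{"linear":[0,0,-20],"turn":0,"hand":0.3},{"linear":[0,0,-30],"turn":0,"hand":0.3},{"linear":[0,0,-12],"turn":0,"hand":0.3},{"linear":[0,0,0],"turn":0,"hand":0.3}]'
```

```text
t: 40.55
ee_pos: [562.5, 313.2, 112.9]
tcp_rot: [-0.0, 1.0, 0.001, 0.001]
contact_force: [0.7, 1.4, 5.0]
width: 63.8
gripper_force: 77.8
t: 40.75
ee_pos: [562.5, 313.2, 113.0]
tcp_rot: [-0.0, 1.0, 0.001, 0.001]
contact_force: [0.2, 1.4, 5.7]
width: 63.6
gripper_force: 77.8
t: 41.25
ee_pos: [562.6, 313.0, 180.6]
tcp_rot: [-0.0, 1.0, 0.001, 0.001]
contact_force: [0.1, 0.8, -2.8]
width: 63.4
gripper_force: 77.7
```

```bash
python3 -m creep '[{"linear":[-3,-16,0],"turn":0,"hand":0.3},{"linear":[-6,-30,0],"turn":0,"hand":0.3},{"linear":[-7,-34,0],"turn":0,"hand":0.3},{"linear":[-7,-34,0],"turn":0,"hand":0.3},{"linear":[-7,-34,0],"turn":0,"hand":0.3}]'|grep pos
python3 -m creep '[{"linear":[-6,-34,0],"turn":0,"hand":0.3},{"linear":[-6,-30,0],"turn":0,"hand":0.3},{"linear":[-3,-16,0],"turn":0,"hand":0.3},{"linear":[0,0,0],"turn":0,"hand":0.3},{"linear":[0,0,0],"turn":0,"hand":0.3}]'
python3 - <<'E'
from look import *
look([("coffee",72),("caddy",0),("sauce",4)])
E
```

```text
ee_pos: [591.1, 162.3, 177.0]
t: 42.25
ee_pos: [606.4, 84.8, 178.2]
tcp_rot: [0.0, 1.0, 0.0, -0.001]
contact_force: [0.2, -0.6, -2.4]
width: 63.5
gripper_force: 77.8
coffee [210.2, 272.8] 0.89 [608.  84.  72.]
caddy [143.1, 197.6] 0.59 [560.   8.   0.]
sauce [175.5, 126.4] 0.81 [591. -72.   4.]
42.45
```

```bash
python3 -m creep '[{"linear":[-1,0.7,15],"turn":0,"hand":0.3},{"linear":[0,0,25],"turn":0,"hand":0.3},{"linear":[0,0,14],"turn":0,"hand":0.3},{"linear":[0,0,4],"turn":0,"hand":0.3},{"linear":[0,0,0],"turn":0,"hand":0.3}]'
python3 -m creep '[{"linear":[0,0,2],"turn":0,"hand":0.3},{"linear":[0,0,2],"turn":0,"hand":0.3},{"linear":[0,0,0],"turn":0,"hand":0.3}]'
```

```text
t: 42.95
ee_pos: [607.7, 86.2, 120.8]
tcp_rot: [-0.001, 1.0, 0.0, -0.0]
contact_force: [0.7, 0.0, -1.7]
width: 63.9
gripper_force: 77.8
t: 43.25
ee_pos: [608.2, 85.5, 117.5]
tcp_rot: [-0.0, 1.0, 0.0, 0.0]
contact_force: [0.9, -0.3, -2.1]
width: 63.5
gripper_force: 77.8
```

```bash
python3 -m creep '[{"linear":[0,0,1.5],"turn":0,"hand":0.3},{"linear":[0,0,1.5],"turn":0,"hand":0.3},{"linear":[0,0,0],"turn":0,"hand":0.3}]'
python3 -m creep '[{"linear":[0,0,0.7],"turn":0,"hand":0.3},{"linear":[0,0,0],"turn":0,"hand":0.3}]'
```

```text
t: 43.55
ee_pos: [608.0, 85.5, 114.0]
tcp_rot: [-0.0, 1.0, 0.0, 0.0]
contact_force: [0.4, -0.7, -3.0]
width: 63.8
gripper_force: 77.8
t: 43.75
ee_pos: [608.3, 85.6, 114.0]
tcp_rot: [-0.0, 1.0, 0.0, 0.001]
contact_force: [-0.6, 0.6, 1.5]
width: 63.4
gripper_force: 78.2
```

```bash
python3 -m creep '[{"linear":[0,0,0],"turn":0,"hand":0.6},{"linear":[0,0,0],"turn":0,"hand":1},{"linear":[0,0,0],"turn":0,"hand":1},{"linear":[0,0,-10],"turn":0,"hand":1},{"linear":[0,0,-40],"turn":0,"hand":1}]'|grep -E "pos|force"
python3 -m creep '[{"linear":[0,0,-45],"turn":0,"hand":1},{"linear":[0,0,-11],"turn":0,"hand":1},{"linear":[14,13,0],"turn":0,"hand":1},{"linear":[28,26,0],"turn":0,"hand":1},{"linear":[28,26,0],"turn":0,"hand":1}]'|grep pos
python3 -m creep '[{"linear":[28,26,0],"turn":0,"hand":1},{"linear":[28,26,0],"turn":0,"hand":1},{"linear":[28,26,0],"turn":0,"hand":1},{"linear":[28,26,0],"turn":0,"hand":1},{"linear":[28,26,0],"turn":0,"hand":1}]'|grep pos
python3 -m creep '[{"linear":[19,19,0],"turn":0,"hand":1},{"linear":[0,0,0],"turn":0,"hand":1},{"linear":[0,0,0],"turn":0,"hand":1}]'
python3 - <<'E'
from look import *
look([("shaker",3),("coffee",4)])
E
```

```text
ee_pos: [605.5, 85.4, 160.2]
contact_force: [0.7, -0.6, -0.4]
gripper_force: 0.0
ee_pos: [537.2, 150.7, 219.5]
ee_pos: [396.7, 281.3, 219.7]
t: 45.55
ee_pos: [378.8, 299.7, 219.7]
tcp_rot: [-0.001, 1.0, 0.0, 0.0]
contact_force: [0.8, 1.2, -0.2]
width: 85.7
gripper_force: 0.0
shaker [178.6, 275.7] 0.74 [378. 300.   3.]
45.7
```

Right on target. Down 129, grip, lift.

```bash
python3 -m creep '[{"linear":[0,0,30],"turn":0,"hand":1},{"linear":[0,0,45],"turn":0,"hand":1},{"linear":[0,0,40],"turn":0,"hand":1},{"linear":[0,0,10],"turn":0,"hand":1},{"linear":[0,0,2],"turn":0,"hand":1}]' 60
python3 -m creep '[{"linear":[0,0,0],"turn":0,"hand":1},{"linear":[0,0,0],"turn":0,"hand":0.5},{"linear":[0,0,0],"turn":0,"hand":0.2},{"linear":[0,0,0],"turn":0,"hand":0.2},{"linear":[0,0,0],"turn":0,"hand":0.2}]' 60
python3 -m creep '[{"linear":[0,0,0],"turn":0,"hand":0.2},{"linear":[0,0,0],"turn":0,"hand":0.2}]' 60
```

```text
t: 46.2
ee_pos: [379.1, 298.8, 91.6]
tcp_rot: [0.0, 1.0, -0.001, -0.001]
contact_force: [0.6, 0.5, 0.6]
width: 84.9
gripper_force: 0.0
t: 46.7
ee_pos: [380.2, 300.0, 94.4]
tcp_rot: [-0.0, 1.0, 0.001, 0.002]
contact_force: [0.2, -1.1, 7.6]
width: 55.6
gripper_force: 62.7
t: 46.9
ee_pos: [380.2, 300.0, 94.4]
tcp_rot: [-0.0, 1.0, 0.001, 0.002]
contact_force: [-0.1, -1.3, 8.5]
width: 55.3
gripper_force: 62.7
```

```bash
python3 -m creep '[{"linear":[0,0,-8],"turn":0,"hand":0.2},{"linear":[0,0,-30],"turn":0,"hand":0.2},{"linear":[0,0,-30],"turn":0,"hand":0.2},{"linear":[0,0,-7],"turn":0,"hand":0.2},{"linear":[-9,-18,0],"turn":0,"hand":0.2}]'|grep -E "pos|force"
python3 -m creep '[{"linear":[-18,-36,0],"turn":0,"hand":0.2},{"linear":[-18,-36,0],"turn":0,"hand":0.2},{"linear":[-18,-36,0],"turn":0,"hand":0.2},{"linear":[-18,-36,0],"turn":0,"hand":0.2},{"linear":[-18,-36,0],"turn":0,"hand":0.2}]'|grep pos
python3 -m creep '[{"linear":[-18,-36,0],"turn":0,"hand":0.2},{"linear":[-18,-36,0],"turn":0,"hand":0.2},{"linear":[-7,-15,0],"turn":0,"hand":0.2},{"linear":[0,0,0],"turn":0,"hand":0.2},{"linear":[0,0,0],"turn":0,"hand":0.2}]'
python3 - <<'E'
from look import *
look([("shaker",78),("caddy",0),("coffee",4),("sauce",4)])
E
```

```text
ee_pos: [387.9, 282.8, 168.9]
contact_force: [0.7, -0.9, -3.2]
gripper_force: 64.9
ee_pos: [478.0, 100.0, 166.8]
t: 48.4
ee_pos: [520.2, 15.0, 166.7]
tcp_rot: [0.0, 1.0, 0.0, -0.001]
contact_force: [0.1, -0.3, -2.0]
width: 55.6
gripper_force: 65.0
shaker [212.4, 274.1] 0.56 [518.  15.  78.]
sauce [257.2, 193.0] 0.68 [592. -71.   4.]
48.65
```

```bash
python3 -m creep '[{"linear":[-1.5,0,15],"turn":0,"hand":0.2},{"linear":[0,0,30],"turn":0,"hand":0.2},{"linear":[0,0,17],"turn":0,"hand":0.2},{"linear":[0,0,3],"turn":0,"hand":0.2},{"linear":[0,0,0],"turn":0,"hand":0.2}]'
python3 -m creep '[{"linear":[0,0,2],"turn":0,"hand":0.2},{"linear":[0,0,2],"turn":0,"hand":0.2},{"linear":[0,0,0],"turn":0,"hand":0.2}]'
python3 -m creep '[{"linear":[0,0,1],"turn":0,"hand":0.2},{"linear":[0,0,0],"turn":0,"hand":0.2}]'
```

```text
t: 49.15
ee_pos: [522.4, 15.0, 102.4]
tcp_rot: [-0.0, 1.0, 0.0, -0.0]
contact_force: [0.9, -0.4, -1.9]
width: 55.5
gripper_force: 64.9
t: 49.45
ee_pos: [522.7, 14.5, 98.9]
tcp_rot: [-0.0, 1.0, -0.0, 0.0]
contact_force: [0.8, 0.3, -3.4]
width: 55.7
gripper_force: 64.9
t: 49.65
ee_pos: [522.5, 14.5, 97.5]
tcp_rot: [-0.0, 1.0, 0.0, 0.0]
contact_force: [0.4, 0.9, -2.6]
width: 55.7
gripper_force: 64.9
```

```bash
python3 -m creep '[{"linear":[0,0,1.3],"turn":0,"hand":0.2},{"linear":[0,0,0],"turn":0,"hand":0.2}]'
python3 -m creep '[{"linear":[0,0,0.7],"turn":0,"hand":0.2},{"linear":[0,0,0],"turn":0,"hand":0.2}]'
```

```text
t: 49.85
ee_pos: [522.4, 14.5, 96.0]
tcp_rot: [-0.0, 1.0, 0.0, -0.0]
contact_force: [-0.3, 0.3, -1.7]
width: 55.1
gripper_force: 64.9
t: 50.05
ee_pos: [522.7, 14.5, 95.5]
tcp_rot: [-0.0, 1.0, 0.0, 0.0]
contact_force: [-0.0, -0.0, 0.1]
width: 55.4
gripper_force: 65.1
```

Seated. Release, lift well clear, take a final look.

```bash
python3 -m creep '[{"linear":[0,0,0.3],"turn":0,"hand":0.6},{"linear":[0,0,0],"turn":0,"hand":1},{"linear":[0,0,0],"turn":0,"hand":1},{"linear":[0,0,-10],"turn":0,"hand":1},{"linear":[0,0,-40],"turn":0,"hand":1}]'|grep -E "pos|force"
python3 -m creep '[{"linear":[0,0,-45],"turn":0,"hand":1},{"linear":[0,0,-40],"turn":0,"hand":1},{"linear":[30,20,0],"turn":0,"hand":1},{"linear":[40,30,0],"turn":0,"hand":1},{"linear":[40,30,0],"turn":0,"hand":1}]'|grep pos
python3 -m creep '[{"linear":[30,40,0],"turn":0,"hand":1},{"linear":[0,45,0],"turn":0,"hand":1},{"linear":[0,45,0],"turn":0,"hand":1},{"linear":[0,0,0],"turn":0,"hand":1},{"linear":[0,0,0],"turn":0,"hand":1}]'
python3 - <<'E'
from h import *
a=save("top","t1.png")[110:330,110:440]
cv2.imwrite("pics/t1c.png",cv2.resize(a[:,:,::-1],None,fx=2.4,fy=2.4,interpolation=cv2.INTER_CUBIC))
E
```

```text
ee_pos: [520.1, 14.7, 142.9]
contact_force: [0.5, 0.0, 0.4]
gripper_force: 0.0
ee_pos: [411.3, 95.0, 230.9]
t: 51.55
ee_pos: [382.1, 225.2, 230.6]
tcp_rot: [-0.002, 1.0, -0.0, 0.0]
contact_force: [-0.1, -0.6, 0.1]
width: 84.9
gripper_force: 0.0
```

View pics/t1c.png

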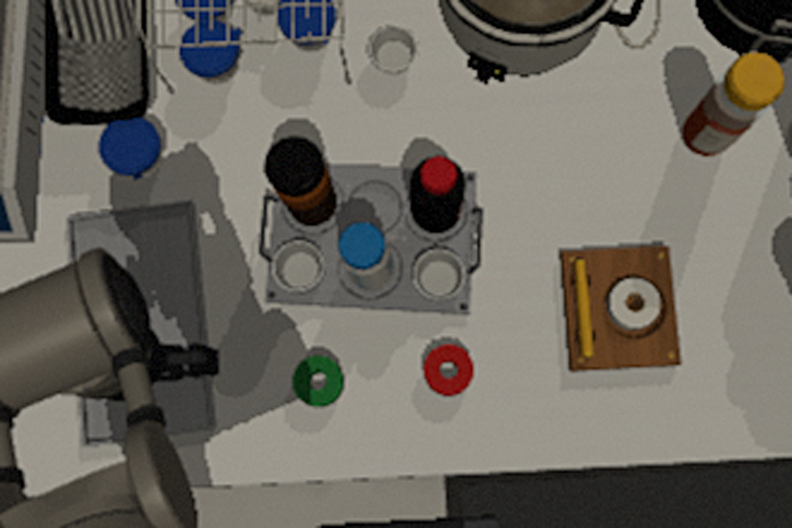

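The bottles are back in their own wells: coffee at (300,170), sauce (438,180) and shaker (362,245). The roll lies in the recess at (635,303), and the paprika and the tub are where they were.

```bash
python3 -c "
from station import r
print(r.hand_in())"
```

```text
the job is handed in; nothing more can be done
None
```

I handed the job in at about 52 s: the label roll lies flat in the board's recess, and after standing on the drip tray all three bottles are back upright in their own wells, with the paprika bottle and the tub left alone.

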